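# Open the oil canister and set the filling funnel

### The job

Get the green oil canister ready for filling: turn its black bayonet cap anticlockwise (seen from above) until the grip bar lines up with the two red marks on the canister, then lift the cap out and stand it upright in the free end of the aluminium drip tray, beside the copper cup. Then take the yellow funnel out of the wooden stand and put it in the canister's open neck, upright with its collar fully down on the neck. Set both down gently without dropping them, and leave everything else where it is.

Things in the scene. Friction and masses are not known exactly. Their poses are not given: they have to be found in the camera images.
- can: Fixed green canister, 132 mm across, shoulder 92 mm high. Origin: centre of underside, z up. Two inward lips in its neck (10 mm thick, 36 mm round opening) hold the cap; the gaps between them lie along the canister's +x and -x, under red marks on the shoulder. D-handle on its +y side reaches 99 mm from the axis, below 86 mm height. Stops end the anticlockwise turn about 0.15 rad past the marks
- can_mouth (a point): Centre of the canister's steel neck (76 mm outside) at its flat rim, 118 mm above the bench; axes as the canister
- cap: Black bayonet cap, loose in the neck, 150 g. Origin: centre of the underside of its foot, z up. Foot: 2 steel lugs along its x, 50 mm over all, 14 wide, 10 high. Flange 80 mm across, underside 24 mm above origin, rests on the rim. Starts 0.75 to 1.35 rad clockwise of the marks; lifts straight out (30 mm to clear) when its x axis is parallel to the canister's x, either way round
- cap_grip (a point): On the cap's axis, in the grip bar, 50 mm above the cap's origin. The bar is 66 mm long along the cap's x axis, 18 mm thick, from 30 to 64 mm above the cap's origin, with a white line along its top
- tray: Fixed shallow aluminium drip tray, 200 mm (x) by 130 mm (y), 25 mm high, walls and floor 5 mm. Origin at the centre of its underside. The copper cup stands about 55 mm towards -x; the free end is towards +x (put the cap about 45 mm to +x of the centre)
- stand: Fixed light wood block 85 (x) x 180 (y) x 60 (z) mm with two 41 mm holes, 52 mm deep, at 55 mm to each side of its centre along y. Origin at the centre of its underside. The funnel stands in one hole, the steel stake in the other
- funnel: Loose yellow funnel, 115 mm tall, 110 g. Origin: tip of its stem, z up. Tapered stem 18 mm across at the tip, 32 mm at 45 mm height, where a collar 68 mm across, 5 mm thick, rests on the stand. Bowl 64 mm outside from 72 to 115 mm height. Seated in the canister, the collar's underside lies on the neck rim: origin 45 mm below can_mouth
- funnel_grip (a point): On the funnel's axis, 97 mm above its tip, at mid-height of the bowl: take the bowl across its 64 mm from above
- stake: Mushroom-headed dark steel doming stake, 113 mm tall, head 54 mm across, standing in the stand's other hole; its origin is at the foot of its shank, 45 mm below the collar that rests on the stand. Leave alone
- cup: Copper cup, 68 mm across the rim, 60 mm tall, standing in the -x end of the tray; origin at the centre of its underside. Leave alone
- bottle: Amber bottle with yellow cap, 62 mm across, 165 mm tall, upright on the bench; origin at the centre of its underside. Leave alone
- jar: Blue ceramic jar with steel lid, 68 mm across, 95 mm tall; origin at the centre of its underside. Leave alone
- mallet: Wooden mallet lying on the bench in front of the robot, 215 mm long along its x, head 100 mm wide and 56 mm high at the +x end; origin under the handle/head junction. Leave alone
There are look-alikes about, which are no part of the job. What is meant by the cap is not pink or purple, and is the larger of those in its own colour.

How it is judged:
By the outcome, as a careful person would: the job done as asked, in the order asked, and still so for the second after the job is handed in, with the robot touching nothing.
It also fails if it takes over 72 s, if anything falls off the work surface, if the arm or the gripper's body presses on something with over 40 N, if the wrist force passes 120 N, or if a joint passes its speed limit or range.

### The arm

A 6-joint arm with a two-finger parallel gripper is mounted at the origin on the work surface. World frame = base frame: x ahead of the robot, y to its left, z up, the work surface at z = 0. Lengths are in m, angles in rad, forces in N, time in s.
With the tool pointing down it reaches from about 0.325 to 0.9 m from the base axis. Payload 6.1 kg.
Tool frame: the origin (TCP) lies midway between the tips of the shut fingers; the grasp point (between the pads) lies env.pinch_z behind it (env.pinch_z is the distance from the TCP to the grasp point, in m); z points along the fingers, y is the line along which they close (so a half turn about z gives the same grasp; the last joint's range is limited). The gripper opens to 85 mm and grips with 20 to 120 N. Pads are 22 mm wide; open, the fingers measure 114 mm over their backs; the gripper's body (76 mm by 85 mm) begins 54 mm behind the grasp point. The pads swing forward as they close: fully open they stand 13 mm farther back than shut.
Start: joints at [1.138, 0.22, 1.526, -0, 1.395, -0.126], TCP at [0.189, 0.596, 0.204] pointing down, gripper open.
Joint ranges: [-2.98, 2.98], [-0.91, 2.08], [0.09, 2.57], [-1.24, 4.39], [0.2, 2.65], [-2.68, 2.68]. Speed limits (rad/s): [2.57, 2.57, 3.01, 3.14, 3.14, 3.14].

### API

Orientations are given as a unit quaternion [w, x, y, z].
In Python, from workcell import env gives the robot as it stands. The module is installed in compiled form; this text tells all that it offers.
- The arm moves only by the tool apply_moves, never from a script. Its arguments are lists of equal length, an entry for each row: "slide": the shift along the tool's x, y, z in mm, a list of three; "twist": the turn about the tool's z in degrees. In form: {"slide": [[x, y, z], ...], "twist": [twist, ...]}. A call has 1 to 10 rows; each row shifts and turns the commanded pose from where the row before left it, along the tool's axes as they then stand; what a row does not reach is not made up. A row lasts 1/8 s, in which the tool goes at most 62.5 mm and 10.7 degrees, less where a joint would pass 70% of its speed; a pose out of reach is approached as far as the arm can. A call with a gripper value outside its range is refused whole. "gripper" is the opening, from 0 (shut) to 1 (fully open), set as the call begins (left out, the last holds). The fingers move at their own pace and stop on an object; "squeeze" is the grip in N (left out, the last holds). Time passes only in rows, so rows that do not move let the fingers close. It gives the time, the measured TCP pose, the force, the opening and the grip force at its end, in the units of the state.
- env.observe(): the state, without advancing time (a new reading comes with each control period).
- env.camera(name): name is "side" or "top"; returns a dict with "pixels" (480x640x3 uint8, blue, green, red), "fx", "fy", "cx", "cy" (pixels), "dist" ([k1, k2, p1, p2, k3] as OpenCV has them; the pictures are not rectified), "eye" and "attitude" of the camera in the world. Camera axes: x right, y down, z forward; pixel columns grow to the right and rows downward; lengths in m; the calibration is good to about 2 mm. A picture is of the moment at which its call begins. There is no depth.
- env.hand_in(): hands the job in; it is judged then, once.
Trained networks look in the newest picture that a camera, given by its name, has taken for a name from the list of things; names that differ only in an ending like _2 or _b are one class to them, and where a whole thing is asked for, a point or a joint stands for the part that bears it (a point fixed in the world has none). Each returns a list of dicts, best first, with "p" (0 to 1); they miss things now and then, are a little off and sometimes report something else, mostly with a low value. They report only what shows in the picture. A call takes as long as a camera call. They do not tell look-alikes from the thing itself.
- env.regions_of(camera, name): "mask" (480x640 bool, what is visible of it) and "uv" ([column, row] in pixels, amid what is visible of it).
- env.spot_point(camera, name): "uv" ([column, row] in pixels: a listed point, or the origin of a listed thing).
The state is a dict: "time": time; "joints": joint angles; "joint_vel": joint speeds; "effort": joint torques, N m; "ee_pos": TCP position; "tcp_rot": TCP orientation; "ft_force": force on the tool from outside, world axes, zero at the start; "moment": the same for the moment, N m; "gripper_width": finger opening in m; "grip_force": force on a finger pad.
Only numpy, scipy, OpenCV 4.12 (cv2) and the standard library are available. Lean on these libraries where they do the work, as an engineer would, in place of code of your own. Each camera call takes 0.05 s, during which the arm holds its last target. There are 200 camera calls.

## Working session

There is one attempt and no reset: what is moved stays moved. The work goes in short steps, Python scripts to look and compute and a tool call to move; the robot and the scene stay as the last step left them, time stands still between calls to the robot, and variables do not carry over. Pictures are saved under pics/ and viewed, at most 10 in all, crops included, and the job is handed in when it is done.

Besides the shell and the picture viewer there is one more tool, called after "Emit:" by a JSON object that holds its "name" and its "arguments", one argument or row to a line. apply_moves: Moves the arm, as the interface text tells. Its arguments: {"type":"object","properties":{"slide":{"type":"array","items":{"type":"array","items":{"type":"number"}}},"twist":{"type":"array","items":{"type":"number"}},"gripper":{"type":"number"},"squeeze":{"type":"number"}},"required":["slide","twist"]}

```bash
mkdir -p pics; python3 - <<'E'
from workcell import env
import cv2
s=env.observe(); print(s['time'],s['ee_pos'],s['tcp_rot'],env.pinch_z,s['ft_force'],s['gripper_width'])
for n in ("side","top"):
    c=env.camera(n); cv2.imwrite(f'pics/{n}0.png',c['pixels'])
    print(n,{k:c[k] for k in c if k!='pixels'})
    for t in ["can","can_mouth","cap","cap_grip","tray","stand","funnel","funnel_grip","cup","stake","bottle","jar"]:
        print(t,[(round(d['p'],2),[round(float(x),1) for x in d['uv']]) for d in env.spot_point(n,t)][:4])
E
```

```text
0.0 [0.18845404 0.59521077 0.20249859] [-2.75777779e-04  1.52780171e-01  9.88259701e-01 -9.52082567e-04] 0.0187 [ 0.60822362  0.15845848 -0.52238201] 0.08546995707533625
side {'fx': 500.85184823507495, 'fy': 500.85184823507495, 'cx': 318.0147255321972, 'cy': 244.20597004030859, 'dist': array([-0.04014091,  0.        ,  0.        ,  0.        ,  0.        ]), 'eye': array([ 0.08452958, -0.53053242,  0.92675515]), 'attitude': array([-0.30569934,  0.88341926, -0.33331724,  0.12254775])}
can [(0.79, [367.9, 350.9])]
can_mouth []
cap [(0.77, [436.7, 417.0]), (0.69, [470.4, 317.1]), (0.58, [376.9, 332.5])]
cap_grip [(0.91, [294.3, 382.3]), (0.81, [471.3, 310.2]), (0.73, [376.8, 318.4]), (0.7, [442.9, 408.6])]
tray [(0.9, [334.5, 235.2]), (0.66, [265.6, 299.8])]
stand [(0.73, [209.0, 193.5])]
funnel [(0.82, [195.9, 197.4])]
funnel_grip [(0.93, [190.1, 172.3])]
cup [(0.76, [347.9, 254.3]), (0.52, [377.7, 329.7]), (0.37, [332.5, 235.6])]
stake [(0.61, [224.7, 174.6])]
bottle [(0.76, [433.2, 278.2]), (0.22, [347.8, 253.8])]
jar [(0.63, [303.8, 164.2])]
top {'fx': 439.04379633264534, 'fy': 439.
[... 232 characters left out ...]
.71413575, -0.69620226,  0.05325497])}
can [(0.7, [390.9, 276.3])]
can_mouth [(0.75, [400.7, 273.8])]
cap [(0.85, [458.9, 279.4]), (0.81, [376.3, 338.1]), (0.66, [397.6, 274.3]), (0.5, [423.0, 201.0])]
cap_grip [(0.98, [402.3, 273.6]), (0.85, [424.9, 198.1]), (0.68, [397.0, 276.8]), (0.66, [376.9, 340.1])]
tray [(0.73, [292.2, 217.3]), (0.18, [173.6, 265.4])]
stand [(0.66, [170.3, 265.1])]
funnel [(0.8, [171.6, 285.5]), (0.64, [171.5, 240.1]), (0.18, [399.0, 273.4])]
funnel_grip [(0.96, [159.5, 283.8])]
cup [(0.68, [311.8, 224.7])]
stake [(0.57, [173.5, 239.6]), (0.3, [173.5, 281.1])]
bottle [(0.73, [173.4, 241.5]), (0.47, [391.0, 277.2])]
jar [(0.67, [205.4, 177.7]), (0.46, [170.8, 284.1])]
```

View pics/top0.png

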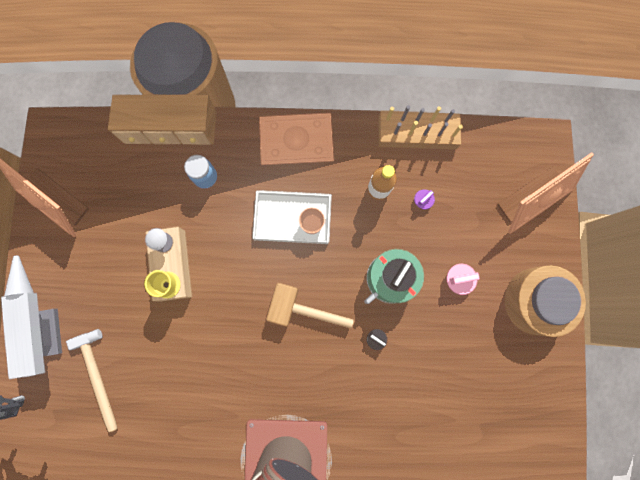

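View pics/side0.png

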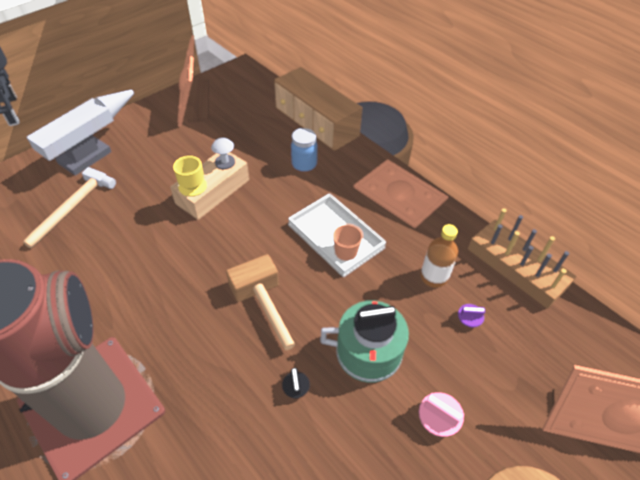

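```bash
cat > h.py <<'E'
import numpy as np, cv2
from scipy.spatial.transform import Rotation as R
from scipy.optimize import least_squares
def rot(q): return R.from_quat([q[1],q[2],q[3],q[0]]).as_matrix()
def K(c): return np.array([[c['fx'],0,c['cx']],[0,c['fy'],c['cy']],[0,0,1]])
def proj(c,P):
    A=rot(c['attitude']).T
    return cv2.projectPoints(np.array(P,float).reshape(-1,3),cv2.Rodrigues(A)[0],-A@c['eye'],K(c),c['dist'])[0].reshape(-1,2)
def ray(c,uv):
    p=cv2.undistortPoints(np.array([[uv]],float),K(c),c['dist'])[0,0]
    return rot(c['attitude'])@np.array([p[0],p[1],1.])
def onz(c,uv,z):
    d=ray(c,uv); return c['eye']+d*(z-c['eye'][2])/d[2]
def tri(c1,u1,c2,u2):
    A=[];b=[]
    for c,u in((c1,u1),(c2,u2)):
        d=ray(c,u);d/=np.linalg.norm(d);M=np.eye(3)-np.outer(d,d);A.append(M);b.append(M@c['eye'])
    r=np.linalg.lstsq(np.vstack(A),np.hstack(b),rcond=None)
    return r[0], np.sqrt(r[1]) 
def blobs(img,lo,hi,box,amin=4):
    x0,y0,x1,y1=box;m=np.zeros(img.shape[:2],np.uint8)
    m[y0:y1,x0:x1]=cv2.inRange(cv2.cvtColor(img,cv2.COLOR_BGR2HSV),lo,hi)[y0:y1,x0:x1]
    n,l,s,ce=cv2.connectedComponentsWithStats(m)
    return [(int(s[i,4]),ce[i],(l==i).astype(np.uint8)) for i in range(1,n) if s[i,4]>=amin]
E
cat > m.py <<'E'
from workcell import env
from h import *
np.set_printoptions(precision=4,suppress=True)
C={n:env.camera(n) for n in("side","top")}
crops=[]
def big(n,b): 
    x0,y0,x1,y1=b; return cv2.resize(C[n]['pixels'][y0:y1,x0:x1],(390,290),interpolation=cv2.INTER_CUBIC)
B={'can':{'top':(360,240,434,310),'side':(320,290,415,380)},'fun':{'top':(140,270,185,300),'side':(165,150,215,200)}}
g=[[big('top',(360,245,430,305)),big('side',(320,290,415,380))],[big('top',(240,180,345,255)),big('side',(160,130,260,220))]]
cv2.imwrite('pics/crops0.png',np.vstack([np.hstack(r) for r in g]))
for n in C:
    im=C[n]['pixels']
    for nm,lo,hi,b in(('red',(0,150,120),(8,255,255),B['can'][n]),('red2',(172,150,120),(180,255,255),B['can'][n]),('white',(0,0,190),(180,60,255),B['can'][n]),('yel',(24,120,60),(34,255,255),B['fun'][n])):
        for a,ce,m in blobs(im,lo,hi,b):
            r=cv2.minAreaRect(cv2.findNonZero(m)); print(n,nm,a,ce,np.round(cv2.boxPoints(r),1).tolist())
E
python3 m.py
```

```text
side red 31 [372.0968 354.5806] [[370.0, 351.0], [374.0, 351.0], [374.0, 359.0], [370.0, 359.0]]
side white 162 [376.821  311.4753] [[359.6000061035156, 311.70001220703125], [393.6000061035156, 306.3999938964844], [394.29998779296875, 311.20001220703125], [360.3999938964844, 316.3999938964844]]
side white 46 [327.7174 329.3696] [[322.0, 331.0], [322.0, 327.0], [334.0, 327.0], [334.0, 331.0]]
side white 9 [390.4444 339.6667] [[388.5, 340.5], [391.5, 337.5], [392.5, 338.5], [389.5, 341.5]]
side yel 838 [188.7613 174.1945] [[171.8000030517578, 158.8000030517578], [199.10000610351562, 153.39999389648438], [206.89999389648438, 192.39999389648438], [179.60000610351562, 197.89999389648438]]
top red 18 [382.8889 259.5   ] [[379.5, 258.5], [381.5, 256.5], [385.5, 260.5], [383.5, 262.5]]
top red 17 [411.4118 291.1765] [[408.5, 289.5], [410.0, 288.0], [414.5, 292.5], [413.0, 294.0]]
top white 10 [383.4 257.4] [[379.0, 257.0], [380.3999938964844, 254.1999969482422], [388.3999938964844, 258.20001220703125], [387.0, 261.0]]
top white 97 [402.299  273.2371] [[393.8999938964844, 283.29998779296875], [407.6000061035156, 261.1000061035156], [410.70001220703125, 263.0], [397.0, 285.20001220703125]]
top white 8 [414.375 291.5  ] [[412.0, 288.0], [414.6000061035156, 287.20001220703125], [416.6000061035156, 294.20001220703125], [414.0, 295.0]]
top white 34 [370.3529 298.2941] [[365.3999938964844, 300.0], [373.0, 294.0], [375.1000061035156, 296.70001220703125], [367.6000061035156, 302.70001220703125]]
top yel 649 [160.6857 283.8706] [[142.8000030517578, 295.0], [145.39999389648438, 269.0], [179.8000030517578, 272.5], [177.1999969482422, 298.3999938964844]]
top yel 5 [179. 285.] [[179.0, 287.0], [179.0, 287.0], [179.0, 283.0], [179.0, 283.0]]
```

View pics/crops0.png

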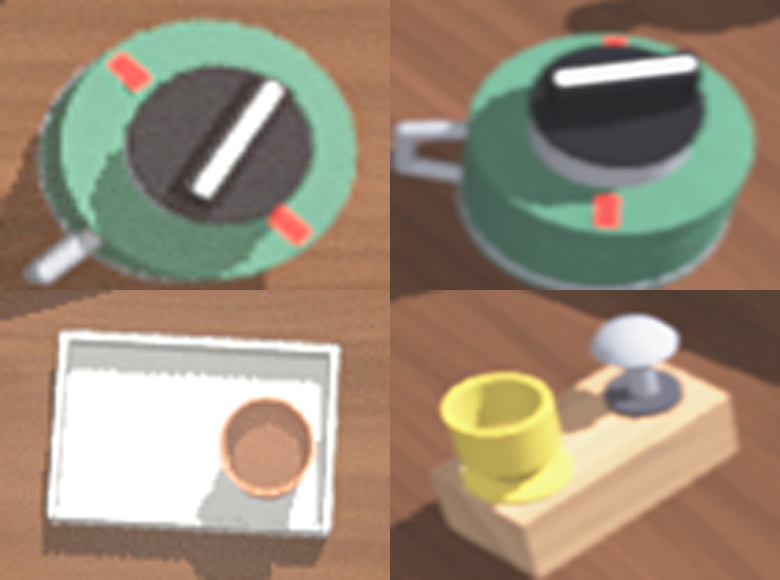

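```bash
cat > m2.py <<'E'
from workcell import env
from h import *
from scipy.optimize import minimize
np.set_printoptions(precision=4,suppress=True)
T=env.camera('top');S=env.camera('side')
print('line c',*tri(T,(402.3,273.2),S,(376.8,311.5)))
a,_=tri(T,(409.15,262.05),S,(394,308.8));b,_=tri(T,(395.45,284.25),S,(360,314.0))
print('ends',a,b,np.linalg.norm(a-b)); print('line on z158',onz(T,(402.3,273.2),.158),onz(S,(376.8,311.5),.158))
la=onz(T,(409.15,262.05),.158)-onz(T,(395.45,284.25),.158)
lb=onz(S,(394,308.8),.158)-onz(S,(360,314.),.158)
print('line ang',[np.degrees(np.arctan2(v[1],v[0])) for v in(la,lb)])
r1=onz(T,(382.9,259.3),.092);r2=onz(T,(411.7,291.2),.092)
print('marks',r1,r2,'mid',(r1+r2)/2,np.linalg.norm(r1-r2),'ang',np.degrees(np.arctan2(*(r1-r2)[1::-1])),'z tri',tri(T,(411.7,291.2),S,(372.1,354.6)))
h=onz(T,(367,300),.08); print('handle',h)
# silhouettes
t=np.linspace(0,2*np.pi,60)
def circ(p,r,z): return np.c_[p[0]+r*np.cos(t),p[1]+r*np.sin(t),p[2]+z+0*t]
def sil(c,p,parts):
    m=np.zeros((480*8,640*8),np.uint8)
    for r,z0,z1 in parts:
        q=proj(c,np.vstack([circ(p,r,z0),circ(p,r,z1)]))
        cv2.fillConvexPoly(m,cv2.convexHull(np.round((q+.5)*8).astype(np.int32)),1)
    return cv2.resize(m.astype(np.float32),(640,480),interpolation=cv2.INTER_AREA)
def fit(masks,p0,parts):
    def f(p): return sum(np.abs(sil(c,p,parts)-m).sum() for c,m in masks)
    return minimize(f,p0,method='Nelder-Mead',options=dict(initial_simplex=[np.array(p0)+d for d in [(0,0,0),(.01,0,0),(0,.01,0),(0,0,.01)]],xatol=2e-4,maxiter=80))
def yel(c,b):
    return c,np.maximum.reduce([m for _,_,m in blobs(c['pixels'],(22,100,50),(36,255,255),b)]).astype(np.float32)
my=[yel(T,(135,262,190,305)),yel(S,(165,145,220,210))]
for c,m in my: 
    k=cv2.morphologyEx(m,cv2.MORPH_CLOSE,np.ones((5,5))); m[:]=k
p0=onz(T,(160,284),.10);p0[2]=.015
r=fit(my,p0,[(.032,.072,.115),(.034,.045,.05),(.016,.045,.072)]);print('funnel',r.x,r.fun,[m.sum() for _,m in my])
q=[onz(T,u,.025) for u in((256.2,190.9),(331.5,194.5),(328.9,243.1),(253.5,240.3))]
print('tray',np.mean(q,0),[np.linalg.norm(q[i]-q[(i+1)%4]) for i in range(4)],'ang+x',np.degrees(np.arctan2(*((q[0]+q[3]-q[1]-q[2])[1::-1]))))
d=(q[0]+q[3]-q[1]-q[2]);d/=np.linalg.norm(d);print('cap goal',np.mean(q,0)+.045*d)
for i,c in(('T',T),('S',S)): print(i,'tray reg',[(x['p'],x['uv']) for x in env.regions_of({'T':'top','S':'side'}[i],'tray')][:2])
print('tray spot',[onz(c,u,0) for c,u in((S,(334.5,235.2)),(T,(292.2,217.3)))])
E
python3 m2.py
```

```text
line c [ 0.4769 -0.2634  0.1562] [0.0022]
ends [ 0.5035 -0.2797  0.1565] [ 0.4509 -0.2474  0.1563] 0.06175208136064849
line on z158 [ 0.478 -0.264  0.158] [ 0.4746 -0.2632  0.158 ]
line ang [np.float64(-31.498425409376914), np.float64(-31.385493125243848)]
marks [ 0.5166 -0.229   0.092 ] [ 0.4398 -0.3003  0.092 ] mid [ 0.4782 -0.2647  0.092 ] 0.10478319811674373 ang 42.86792046583005 z tri (array([ 0.4383, -0.2991,  0.0921]), array([0.0027]))
handle [ 0.4163 -0.1922  0.08  ]
funnel [0.4406 0.3138 0.0138] 108.40625 [np.float32(814.0), np.float32(1006.0)]
tray [0.6309 0.0009 0.025 ] [np.float64(0.2017362964170167), np.float64(0.13146205272986192), np.float64(0.19834883993894717), np.float64(0.13385997653226495)] ang+x 88.98848572489078
cap goal [0.6317 0.0459 0.025 ]
T tray reg [(0.58, [285.7, 215.2])]
S tray reg [(0.82, [325.7, 228.9])]
tray spot [array([0.6301, 0.0067, 0.    ]), array([0.6351, 0.0031, 0.    ])]
```

Emit:
{"name": "apply_moves", "arguments": {
  "slide": [
    [-20,-28,0],
    [-30,-41,0],
    [-30,-41,0],
    [-30,-41,0],
    [-30,-41,0],
    [-30,-41,0],
    [-30,-41,0],
    [-30,-41,0],
    [-30,-41,0],
    [-30,-41,0]
  ],
  "twist": [0,0,0,0,0,0,0,0,0,0],
  "gripper": 1,
  "squeeze": 60
}}

```text
time: 2.85
ee_pos: [0.3457, 0.1283, 0.204]
tcp_rot: [0.001, 0.153, 0.988, 0.0]
ft_force: [0.2, -0.4, -0.2]
gripper_width: 0.0855
grip_force: 0.0
```

Emit:
{"name": "apply_moves", "arguments": {
  "slide": [
    [-30,-41,0],
    [-30,-41,0],
    [-30,-41,0],
    [-30,-41,0],
    [-30,-41,0],
    [-30,-41,0],
    [-30,-41,0],
    [-20,-28,0],
    [-10,-10,0]
  ],
  "twist": [0,0,0,0,0,0,0,0,0]
}}

```text
time: 3.98
ee_pos: [0.4761, -0.2542, 0.2034]
tcp_rot: [-0.0, 0.154, 0.988, 0.0]
ft_force: [0.0, -0.1, -0.7]
gripper_width: 0.0852
grip_force: 0.0
```

```bash
cat > st.py <<'E'
# usage: st.py gx gy gz yaw_deg(of tool x) -> slide & twist still needed, in tool axes
import sys
from workcell import env
from h import *
np.set_printoptions(precision=4,suppress=True)
s=env.observe(); M=rot(s['tcp_rot']); yaw=np.degrees(np.arctan2(M[1,0],M[0,0]))
print('t',s['time'],'p',s['ee_pos'],'yaw',yaw,'z',M[:,2],'j',s['joints'],'F',s['ft_force'],'w',s['gripper_width'],'g',s['grip_force'])
if len(sys.argv)>1:
    g=np.array(sys.argv[1:5],float); print('slide mm',M.T@(g[:3]-s['ee_pos'])*1e3,'twist(+)',(yaw-g[3])%360)
E
python3 st.py 0.4765 -0.2637 0.2 -31.4
```

```text
t 3.975 p [ 0.4761 -0.2542  0.2034] yaw 162.30990687175392 z [-0.0002  0.0001 -1.    ] j [-0.6365  0.0167  1.7493 -0.0001  1.3759 -1.8985] F [ 0.0341 -0.0812 -0.694 ] w 0.08515655382139609 g 0.0
slide mm [-3.3055 -8.9476  3.4339] twist(+) 193.70990687175393
```

Emit:
{"name": "apply_moves", "arguments": {
  "slide": [
    [-3.3,-9,0],
    [0,0,0],
    [0,0,0],
    [0,0,0],
    [0,0,0],
    [0,0,0],
    [0,0,0],
    [0,0,0],
    [0,0,0],
    [0,0,0]
  ],
  "twist": [10.2,10.2,10.2,10.2,10.2,10.2,10.2,10.2,10.2,10.2]
}}

```text
time: 5.22
ee_pos: [0.4765, -0.261, 0.2037]
tcp_rot: [-0.0, 0.865, 0.501, 0.0]
ft_force: [-0.2, 0.1, 0.1]
gripper_width: 0.0854
grip_force: 0.0
```

Emit:
{"name": "apply_moves", "arguments": {
  "slide": [
    [0,0,0],
    [0,0,0],
    [0,0,0],
    [0,0,0],
    [0,0,0],
    [0,0,0],
    [0,0,0],
    [0,0,0],
    [0,0,0],
    [0,0,0]
  ],
  "twist": [10.2,10.2,10.2,10.2,10.2,10.2,10.2,10.2,10.1,0]
}}

```text
time: 6.48
ee_pos: [0.4765, -0.2612, 0.2037]
tcp_rot: [-0.0, 0.963, -0.268, -0.0]
ft_force: [0.2, 0.7, 0.1]
gripper_width: 0.0857
grip_force: 0.0
```

```bash
python3 st.py 0.4765 -0.2637 0.129 -31.4; python3 - <<'E'
from workcell import env
import cv2,numpy as np
a=env.camera('side')['pixels'][230:400,270:450];b=env.camera('top')['pixels'][200:340,330:480]
cv2.imwrite('pics/c1.png',np.hstack([cv2.resize(x,(400,380)) for x in(a,b)]))
E
```

```text
t 6.475 p [ 0.4765 -0.2612  0.2037] yaw -31.136878297043687 z [ 0.0001  0.0003 -1.    ] j [-0.6468  0.0253  1.7399  0.0002  1.3765  1.4674] F [0.2371 0.7304 0.0877] w 0.0857042760941481 g 0.0
slide mm [ 1.3275  2.1324 74.7266] twist(+) 0.26312170295631176
```

View pics/c1.png

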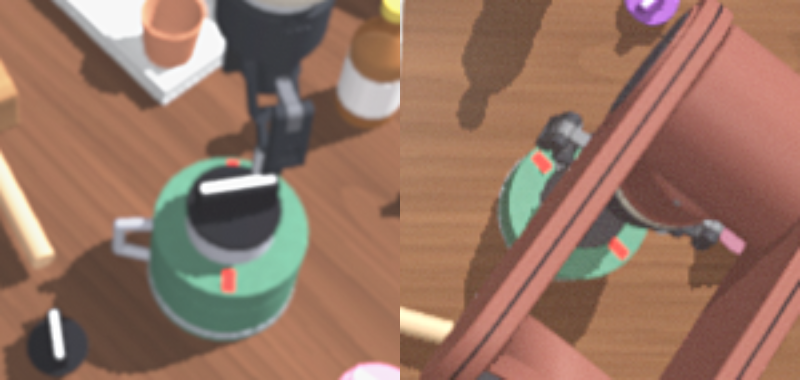

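```bash
python3 - <<'E'
from workcell import env
from h import *
s=env.observe();M=rot(s['tcp_rot']);p=s['ee_pos']
for n,o,k in(('side',(270,230),(2.22,2.235)),('top',(330,200),(2.667,2.714))):
    c=env.camera(n)
    P=[p,p+M@[0,.043,-.013],p+M@[0,-.043,-.013],p+M@[0,.057,-.013],p+M@[0,-.057,-.013]]
    print(n,np.round((proj(c,P)-o)*k+((400,0) if n=='top' else (0,0))).tolist())
E
```

```text
side [[243.0, 149.0], [260.0, 188.0], [231.0, 93.0], [266.0, 204.0], [227.0, 79.0]]
top [[601.0, 196.0], [649.0, 223.0], [559.0, 166.0], [663.0, 233.0], [545.0, 157.0]]
```

Emit:
{"name": "apply_moves", "arguments": {
  "slide": [
    [1.3,2.1,0],
    [0,0,15],
    [0,0,15],
    [0,0,15],
    [0,0,15],
    [0,0,10],
    [0,0,5],
    [0,0,0],
    [0,0,0]
  ],
  "twist": [0.3,0,0,0,0,0,0,0,0]
}}

```text
time: 7.8
ee_pos: [0.4768, -0.2649, 0.1292]
tcp_rot: [0.0, 0.962, -0.272, 0.001]
ft_force: [0.1, 0.6, 0.1]
gripper_width: 0.0853
grip_force: 0.0
```

```bash
python3 st.py 0.4765 -0.2637 0.129 -31.4
```

```text
t 7.8 p [ 0.4768 -0.2649  0.1292] yaw -31.57788484833009 z [ 0.0009 -0.0007 -1.    ] j [-0.6517  0.0961  1.8105 -0.      1.2339  1.4703] F [0.0609 0.6433 0.0779] w 0.08534236829643822 g 0.0
slide mm [-0.8888 -0.8418  0.2457] twist(+) 359.8221151516699
```

Emit:
{"name": "apply_moves", "arguments": {
  "slide": [
    [0,0,0],
    [0,0,0],
    [0,0,0],
    [0,0,0],
    [0,0,0],
    [0,0,0],
    [0,0,0],
    [0,0,0]
  ],
  "twist": [0,0,0,0,0,0,0,0],
  "gripper": 0,
  "squeeze": 45
}}

```text
time: 8.8
ee_pos: [0.4765, -0.2647, 0.1288]
tcp_rot: [0.0, 0.962, -0.272, 0.0]
ft_force: [-1.7, 0.2, 3.9]
gripper_width: 0.0152
grip_force: 44.3
```

```bash
python3 st.py 0.4765 -0.2637 0.129 42.9
```

```text
t 8.8 p [ 0.4765 -0.2647  0.1288] yaw -31.575303431234047 z [ 0.0002 -0.0002 -1.    ] j [-0.6517  0.0964  1.811  -0.      1.2339  1.4702] F [-1.6904  0.1504  3.9404] w 0.0151770502394562 g 44.272027015686035
slide mm [-0.504  -0.8216 -0.1558] twist(+) 285.524696568766
```

Emit:
{"name": "apply_moves", "arguments": {
  "slide": [
    [0,0,0],
    [0,0,0],
    [0,0,0],
    [0,0,0],
    [0,0,0],
    [0,0,0],
    [0,0,0],
    [0,0,0],
    [0,0,0],
    [0,0,0]
  ],
  "twist": [-5,-9,-9,-9,-9,-9,-9,-9,-6.4,0]
}}

```text
time: 10.05
ee_pos: [0.4768, -0.2648, 0.1289]
tcp_rot: [0.0, 0.931, 0.365, 0.0]
ft_force: [0.1, -0.1, 4.1]
gripper_width: 0.0151
grip_force: 44.1
```

```bash
cat > see.py <<'E'
from workcell import env
from h import *
import sys
np.set_printoptions(precision=4,suppress=True)
def see():
    T=env.camera('top');S=env.camera('side')
    for n,c,b in(('top',T,(360,240,434,310)),('side',S,(320,290,415,380))):
        im=c['pixels']
        for nm,lo,hi in(('red',(0,150,120),(8,255,255)),('white',(0,0,170),(180,60,255))):
            for a,ce,m in blobs(im,lo,hi,b,6): print(n,nm,a,ce,np.round(cv2.boxPoints(cv2.minAreaRect(cv2.findNonZero(m))),1).tolist())
    return T,S
if __name__=='__main__': T,S=see();print(env.observe()['moment'],env.observe()['ft_force'])
E
python3 st.py 0.4765 -0.2637 0.129 42.9;python3 see.py
python3 - <<'E'
from workcell import env
import cv2,numpy as np
a=env.camera('side')['pixels'][270:390,310:430];cv2.imwrite('pics/c2.png',cv2.resize(a,(500,500)))
E
```

```text
t 10.05 p [ 0.4768 -0.2648  0.1289] yaw 42.76674407616647 z [ 0.0008 -0.0005 -1.    ] j [-0.6517  0.0965  1.8108  0.0001  1.2334  0.1727] F [ 0.0601 -0.1345  4.0797] w 0.015078821292879558 g 44.14630651473999
slide mm [ 0.5436 -0.9728 -0.1216] twist(+) 359.86674407616647
top red 19 [382.7368 259.4211] [[379.5, 258.5], [381.5, 256.5], [385.5, 260.5], [383.5, 262.5]]
top red 20 [411.5 291. ] [[408.5, 289.5], [410.0, 288.0], [414.5, 292.5], [413.0, 294.0]]
top white 12 [382.9167 256.9167] [[379.0, 257.0], [380.6000061035156, 253.8000030517578], [388.6000061035156, 257.79998779296875], [387.0, 261.0]]
top white 10 [414.4 292.3] [[412.0, 288.0], [415.3999938964844, 287.6000061035156], [416.3999938964844, 295.6000061035156], [413.0, 296.0]]
side red 23 [372.1304 354.1739] [[370.0, 351.0], [374.0, 351.0], [374.0, 358.0], [370.0, 358.0]]
side white 142 [378.0634 311.7465] [[374.79998779296875, 326.8999938964844], [376.1000061035156, 296.79998779296875], [381.29998779296875, 297.1000061035156], [380.0, 327.20001220703125]]
side white 21 [402.0952 318.    ] [[394.0, 308.0], [396.0, 306.7000122
[... 273 characters left out ...]
61035156], [381.20001220703125, 348.6000061035156]]
side white 24 [330.4583 342.3333] [[324.70001220703125, 342.29998779296875], [325.20001220703125, 340.20001220703125], [335.29998779296875, 342.29998779296875], [334.8999938964844, 344.3999938964844]]
side white 15 [374.1333 358.5333] [[369.0, 360.0], [376.0, 353.0], [379.5, 356.5], [372.5, 363.5]]
side white 12 [397.25   367.4167] [[395.20001220703125, 369.6000061035156], [397.6000061035156, 364.79998779296875], [399.20001220703125, 365.6000061035156], [396.79998779296875, 370.3999938964844]]
side white 6 [392.1667 373.1667] [[391.0, 372.0], [393.0, 372.0], [393.0, 374.0], [391.0, 374.0]]
[-0.0248 -0.088   0.0053] [-0.0466  0.2675  3.2675]
```

View pics/c2.png

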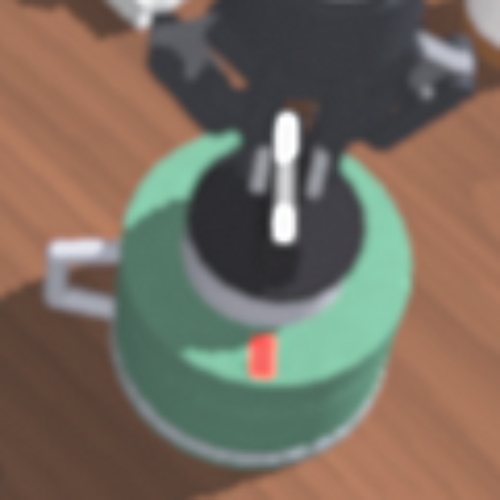

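```bash
python3 - <<'E'
from workcell import env
from h import *
S=env.camera('side')
v=onz(S,(378.7,297),.158)-onz(S,(377.4,327),.158);print(np.degrees(np.arctan2(v[1],v[0])),np.linalg.norm(v),(onz(S,(378.7,297),.158)+onz(S,(377.4,327),.158))/2)
v=[onz(S,u,.092) for u in((373.7,301.5),(372.1,354.5))];print(v,np.degrees(np.arctan2(*(v[0]-v[1])[1::-1])))
E
```

```text
42.057279091049764 0.061942253993184336 [ 0.47604793 -0.26491427  0.158     ]
[array([ 0.51977302, -0.22037392,  0.092     ]), array([ 0.43679455, -0.29787102,  0.092     ])] 43.04370376542979
```

Emit:
{"name": "apply_moves", "arguments": {
  "slide": [
    [0,0,-2],
    [0,0,-3],
    [0,0,-3],
    [0,0,-3],
    [0,0,0]
  ],
  "twist": [0,0,0,0,0]
}}

```text
time: 10.88
ee_pos: [0.4766, -0.2647, 0.14]
tcp_rot: [0.0, 0.931, 0.365, 0.0]
ft_force: [1.1, 0.2, -2.9]
gripper_width: 0.0151
grip_force: 43.9
```

Emit:
{"name": "apply_moves", "arguments": {
  "slide": [
    [0,0,-4],
    [0,0,-5],
    [0,0,-6],
    [0,0,-8],
    [0,0,-12],
    [0,0,-15],
    [0,0,-20],
    [0,0,-20],
    [0,0,-10],
    [0,0,0]
  ],
  "twist": [0,0,0,0,0,0,0,0,0,0]
}}

```text
time: 12.12
ee_pos: [0.4769, -0.265, 0.2408]
tcp_rot: [0.001, 0.931, 0.365, 0.001]
ft_force: [-0.0, -0.3, -2.4]
gripper_width: 0.0148
grip_force: 44.0
```

```bash
python3 st.py 0.6325 0.0465 0.24 90
```

```text
t 12.125 p [ 0.4769 -0.265   0.2408] yaw 42.82120601892328 z [ 0.0016 -0.0012 -1.    ] j [-0.6517  0.0055  1.6905 -0.      1.4437  0.1717] F [-0.0054 -0.3425 -2.4286] w 0.014802030533882482 g 43.95709276199341
slide mm [ 325.8523 -122.6745    0.6147] twist(+) 312.82120601892325
```

Emit:
{"name": "apply_moves", "arguments": {
  "slide": [
    [20,-7.5,0],
    [35,-13.2,0],
    [40,-15,0],
    [40,-15,0],
    [40,-15,0],
    [40,-15,0],
    [40,-15,0],
    [36,-13.5,0],
    [23,-9,0],
    [11.9,-4.5,0]
  ],
  "twist": [0,0,0,0,0,0,0,0,0,0]
}}

```text
time: 13.38
ee_pos: [0.632, 0.0478, 0.2387]
tcp_rot: [-0.0, 0.931, 0.366, -0.001]
ft_force: [-0.5, -0.9, -2.0]
gripper_width: 0.0149
grip_force: 44.0
```

Emit:
{"name": "apply_moves", "arguments": {
  "slide": [
    [0,0,10],
    [0,0,15],
    [0,0,20],
    [0,0,20],
    [0,0,20],
    [0,0,15],
    [0,0,0]
  ],
  "twist": [-5,-9,-9,-9,-9,-6.2,0]
}}

```text
time: 14.25
ee_pos: [0.6306, 0.046, 0.1378]
tcp_rot: [-0.001, 0.708, 0.707, -0.001]
ft_force: [0.4, -0.1, -1.8]
gripper_width: 0.0152
grip_force: 44.0
```

```bash
python3 st.py 0.6325 0.0465 0.045 90;  python3 - <<'E'
from workcell import env
import cv2,numpy as np
a=env.camera('side')['pixels'][130:290,240:440];b=env.camera('top')['pixels'][150:270,230:380]
cv2.imwrite('pics/c3.png',np.hstack([cv2.resize(x,(400,320)) for x in(a,b)]))
E
```

```text
t 14.25 p [0.6306 0.046  0.1378] yaw 89.90398213577146 z [-0.0038 -0.0002 -1.    ] j [-0.0515  0.2921  1.5669 -0.0004  1.2864 -0.0497] F [ 0.3689 -0.0775 -1.8052] w 0.015152947246542018 g 44.02936935424805
slide mm [ 0.501   2.2647 92.7456] twist(+) 359.90398213577146
```

View pics/c3.png

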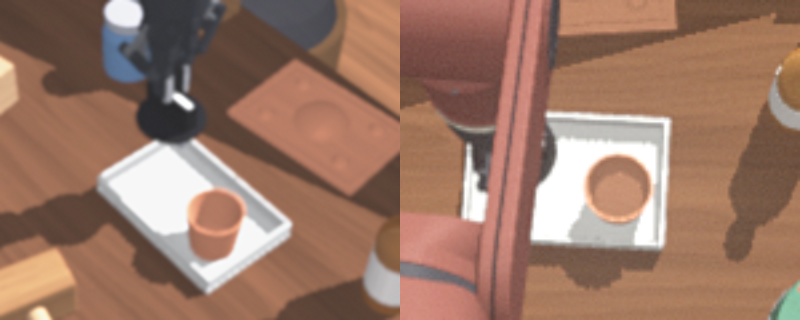

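Emit:
{"name": "apply_moves", "arguments": {
  "slide": [
    [0,2,10],
    [0,0,20],
    [0,0,20],
    [0,0,20],
    [0,0,12],
    [0,0,6],
    [0,0,3],
    [0,0,0],
    [0,0,0]
  ],
  "twist": [0,0,0,0,0,0,0,0,0]
}}

```text
time: 15.48
ee_pos: [0.6346, 0.0469, 0.0494]
tcp_rot: [0.001, 0.707, 0.707, 0.0]
ft_force: [-0.3, -0.4, -2.0]
gripper_width: 0.0151
grip_force: 44.1
```

```bash
python3 st.py 0.6325 0.0465 0.04 90
```

```text
t 15.475 p [0.6346 0.0469 0.0494] yaw 90.02499810360297 z [ 0.0013 -0.0001 -1.    ] j [-0.05    0.3929  1.6171 -0.      1.1302 -0.0504] F [-0.251  -0.4016 -1.9635] w 0.015081155396860115 g 44.05242919921875
slide mm [-0.4078 -2.1542  9.41  ] twist(+) 0.024998103602968058
```

Emit:
{"name": "apply_moves", "arguments": {
  "slide": [
    [0,-2,2],
    [0,0,2],
    [0,0,2],
    [0,0,1],
    [0,0,0]
  ],
  "twist": [0,0,0,0,0]
}}

```text
time: 16.1
ee_pos: [0.632, 0.0469, 0.0414]
tcp_rot: [-0.0, 0.707, 0.707, -0.0]
ft_force: [0.6, 0.1, -1.8]
gripper_width: 0.0145
grip_force: 44.0
```

Emit:
{"name": "apply_moves", "arguments": {
  "slide": [
    [0,0,1],
    [0,0,0.5],
    [0,0,0.5],
    [0,0,0]
  ],
  "twist": [0,0,0,0]
}}

```text
time: 16.6
ee_pos: [0.6323, 0.047, 0.04]
tcp_rot: [0.0, 0.707, 0.707, 0.0]
ft_force: [-1.3, 0.5, 1.1]
gripper_width: 0.0149
grip_force: 44.7
```

Contact just starting (force −1.8 → +1.1). A touch more, then open gently.

Emit:
{"name": "apply_moves", "arguments": {
  "slide": [
    [0,0,0.4],
    [0,0,0.4],
    [0,0,0]
  ],
  "twist": [0,0,0]
}}

```text
time: 16.98
ee_pos: [0.6327, 0.0469, 0.04]
tcp_rot: [0.0, 0.707, 0.707, 0.0]
ft_force: [-2.7, 0.7, 5.9]
gripper_width: 0.0151
grip_force: 45.9
```

Emit:
{"name": "apply_moves", "arguments": {
  "slide": [
    [0,0,0],
    [0,0,0],
    [0,0,0],
    [0,0,0]
  ],
  "twist": [0,0,0,0],
  "gripper": 0.45
}}

```text
time: 17.48
ee_pos: [0.632, 0.0469, 0.0386]
tcp_rot: [-0.0, 0.707, 0.707, -0.0]
ft_force: [0.4, -1.4, 0.1]
gripper_width: 0.0385
grip_force: 0.0
```

Emit:
{"name": "apply_moves", "arguments": {
  "slide": [
    [0,0,-5],
    [0,0,-15],
    [0,0,-20],
    [0,0,-30],
    [0,0,-35],
    [0,0,-40],
    [0,0,-35],
    [0,0,-20],
    [0,0,0]
  ],
  "twist": [0,0,0,0,0,0,0,0,0]
}}

```text
time: 18.6
ee_pos: [0.6332, 0.0469, 0.2415]
tcp_rot: [0.002, 0.707, 0.707, 0.001]
ft_force: [0.9, -0.4, 0.1]
gripper_width: 0.0385
grip_force: 0.0
```

```bash
python3 st.py 0.4406 0.3138 0.24 90; python3 - <<'E'
from workcell import env
import cv2,numpy as np
a=env.camera('side')['pixels'][130:290,240:440];b=env.camera('side')['pixels'][130:230,150:270]
cv2.imwrite('pics/c4.png',np.hstack([cv2.resize(x,(400,320)) for x in(a,b)]))
E
```

```text
t 18.6 p [0.6332 0.0469 0.2415] yaw 90.02415319537408 z [ 0.0044 -0.0002 -1.    ] j [-0.0502  0.2187  1.4576 -0.      1.4608 -0.0506] F [ 0.8702 -0.4229  0.0643] w 0.038524890514761566 g 0.0
slide mm [ 266.9862 -192.4785    0.5901] twist(+) 0.024153195374083225
```

View pics/c4.png

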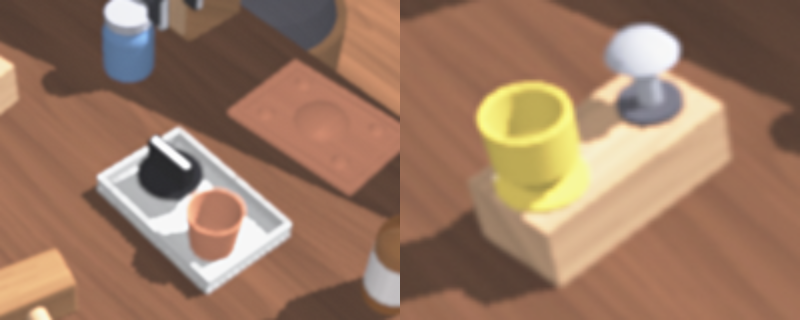

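Emit:
{"name": "apply_moves", "arguments": {
  "slide": [
    [16,-11.5,0],
    [30,-21.6,0],
    [38,-27.4,0],
    [38,-27.4,0],
    [38,-27.4,0],
    [38,-27.4,0],
    [34,-24.5,0],
    [22,-15.9,0],
    [13,-9.4,0],
    [0,0,0]
  ],
  "twist": [0,0,0,0,0,0,0,0,0,0],
  "gripper": 1
}}

```text
time: 19.95
ee_pos: [0.4383, 0.3144, 0.2381]
tcp_rot: [-0.0, 0.706, 0.708, -0.001]
ft_force: [-0.5, 0.1, -0.0]
gripper_width: 0.0853
grip_force: 0.0
```

Emit:
{"name": "apply_moves", "arguments": {
  "slide": [
    [0,0,0],
    [0,0,0],
    [0,0,10],
    [0,0,10],
    [0,0,10],
    [0,0,10],
    [0,0,10],
    [0,0,10],
    [0,0,10],
    [0,0,0]
  ],
  "twist": [-9,-10,-10,-10,-10,-10,-10,-10,-10,-1]
}}

```text
time: 21.2
ee_pos: [0.4393, 0.3125, 0.1676]
tcp_rot: [-0.001, 0.001, 1.0, -0.001]
ft_force: [0.3, -0.7, -0.4]
gripper_width: 0.0854
grip_force: 0.0
```

```bash
python3 st.py 0.4406 0.3138 0.09 180; python3 - <<'E'
from workcell import env
import cv2,numpy as np
from h import *
c=env.camera('side');s=env.observe();p=s['ee_pos'];M=rot(s['tcp_rot'])
T=env.camera('top')
cv2.imwrite('pics/c5.png',np.hstack([cv2.resize(c['pixels'][90:230,140:280],(400,400)),cv2.resize(T['pixels'][220:320,120:220],(400,400))]))
k=400/140
print(np.round((proj(c,[p,p+M@[0,.043,-.013],p+M@[0,-.043,-.013],[.4406,.3138,.13]])-(140,90))*k))
# stake head & stand check
for n,u in(('stake',((224.7,174.6),(173.5,239.6))),):print(onz(c,u[0],.015),onz(T,u[1],.015))
E
```

```text
t 21.2 p [0.4393 0.3125 0.1676] yaw 179.9055959867862 z [-0.002  -0.0015 -1.    ] j [ 0.4723  0.0464  1.7876 -0.0004  1.3101 -1.0968] F [ 0.3223 -0.6667 -0.4358] w 0.08542898963498428 g 0.0
slide mm [-1.4414  1.3943 77.55  ] twist(+) 359.90559598678624
[[125. 177.]
 [ 93. 137.]
 [152. 192.]
 [135. 212.]]
[0.54414197 0.33666267 0.015     ] [0.56356776 0.31761891 0.015     ]
```

View pics/c5.png

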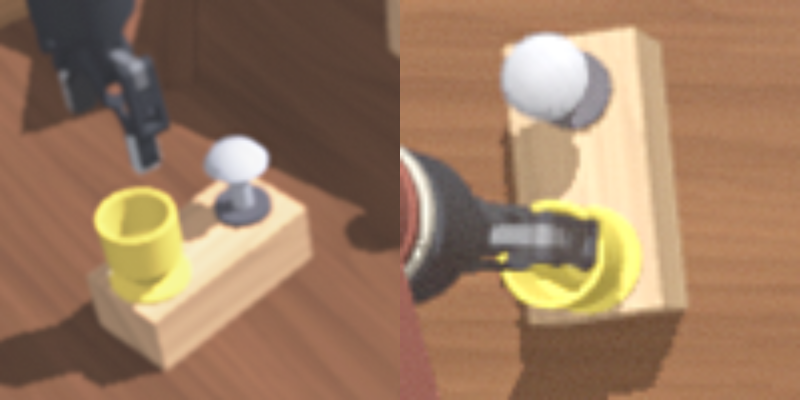

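```bash
python3 - <<'E'
from workcell import env
from h import *
s=env.observe();p=s['ee_pos'];M=rot(s['tcp_rot']);T=env.camera('top');S=env.camera('side')
f=np.array([.4406,.3138,.015]);t=np.linspace(0,6.28,60)
for n,c,o,k in(('top',T,(120,220),4),('side',S,(140,90),400/140)):
    g=lambda P:np.round((proj(c,P)-o+.5)*k+((400,0) if n=='top' else (0,0)),0)
    rim=g(np.c_[f[0]+.032*np.cos(t),f[1]+.032*np.sin(t),.13+0*t]);col=g(np.c_[f[0]+.034*np.cos(t),f[1]+.034*np.sin(t),.06+0*t])
    print(n,'rim',rim.min(0),rim.max(0),'collar',col.min(0),col.max(0))
    print('tips/pads x+-11', g([p+M@[x,y,z] for y in(.043,-.043) for z in(-.013,-.05) for x in(-.011,.011)]).tolist())
    u=[d for d in env.spot_point({'top':'top','side':'side'}[n],'funnel')];print([(d['p'],np.array(d['uv'])) for d in u][:2], proj(c,f),[ (d['p'],np.array(d['uv'])) for d in env.spot_point(n,'funnel_grip')][:1],proj(c,f+[0,0,.097]))
E
```

```text
top rim [495. 202.] [600. 310.] collar [534. 208.] [639. 316.]
tips/pads x+-11 [[443.0, 229.0], [440.0, 268.0], [416.0, 225.0], [412.0, 265.0], [591.0, 235.0], [588.0, 274.0], [569.0, 230.0], [566.0, 271.0]]
[(0.81, array([173. , 284.3]))] [[171.69751038 285.78276531]] [(0.64, array([156.9, 284.4]))] [[158.88186865 283.76976012]]
side rim [ 96. 187.] [176. 240.] collar [111. 246.] [192. 303.]
tips/pads x+-11 [[107.0, 132.0], [83.0, 144.0], [97.0, 95.0], [73.0, 106.0], [165.0, 186.0], [141.0, 199.0], [157.0, 149.0], [132.0, 161.0]]
[(0.71, array([195.8, 199.1]))] [[195.86621898 198.28481701]] [(0.74, array([189.2, 170.9]))] [[188.60413416 169.73368239]]
```

Emit:
{"name": "apply_moves", "arguments": {
  "slide": [
    [-1.3,0,10],
    [0,0,15],
    [0,0,15],
    [0,0,15],
    [0,0,12],
    [0,0,9],
    [0,0,6],
    [0,0,1],
    [0,0,0]
  ],
  "twist": [0,0,0,0,0,0,0,0,0]
}}

```text
time: 22.72
ee_pos: [0.441, 0.314, 0.0862]
tcp_rot: [0.0, -0.0, 1.0, 0.0]
ft_force: [-0.9, -0.8, -0.6]
gripper_width: 0.0853
grip_force: 0.0
```

Emit:
{"name": "apply_moves", "arguments": {
  "slide": [
    [0,0,0],
    [0,0,0],
    [0,0,0],
    [0,0,0],
    [0,0,0]
  ],
  "twist": [0,0,0,0,0],
  "gripper": 0,
  "squeeze": 30
}}

```text
time: 23.35
ee_pos: [0.4414, 0.3141, 0.0869]
tcp_rot: [0.001, -0.0, 1.0, 0.0]
ft_force: [-0.0, -0.8, 6.6]
gripper_width: 0.0628
grip_force: 33.3
```

```bash
python3 st.py 0.4406 0.312 0.084 180
```

```text
t 23.35 p [0.4414 0.3141 0.0869] yaw -179.979319207033 z [ 0.0016  0.0007 -1.    ] j [ 0.473   0.1371  1.8519 -0.0001  1.1509 -1.0982] F [-0.0331 -0.7754  6.6371] w 0.06277395004482351 g 33.26995085924864
slide mm [ 0.8509 -2.126   2.9365] twist(+) 0.020680792967027628
```

Emit:
{"name": "apply_moves", "arguments": {
  "slide": [
    [0,0,-2],
    [0,0,-5],
    [0,0,-8],
    [0,0,-15],
    [0,0,-22],
    [0,0,-28],
    [0,0,-28],
    [0,0,-22],
    [0,0,-10],
    [0,0,0]
  ],
  "twist": [0,0,0,0,0,0,0,0,0,0]
}}

```text
time: 24.6
ee_pos: [0.4412, 0.3141, 0.2268]
tcp_rot: [0.001, -0.0, 1.0, 0.0]
ft_force: [0.2, 0.2, -1.1]
gripper_width: 0.063
grip_force: 33.1
```

```bash
python3 st.py 0.4767 -0.2645 0.227 180; python3 - <<'E'
from workcell import env
import cv2,numpy as np
c=env.camera('side');T=env.camera('top')
cv2.imwrite('pics/c6.png',np.hstack([cv2.resize(c['pixels'][70:210,130:270],(400,400)),cv2.resize(T['pixels'][220:320,100:200],(400,400))]))
E
```

```text
t 24.6 p [0.4412 0.3141 0.2268] yaw -179.97700678977992 z [ 0.0016  0.0009 -1.    ] j [ 0.473   0.0039  1.7181  0.      1.4178 -1.0982] F [ 0.171   0.1687 -1.1293] w 0.06300867028711242 g 33.101967573165894
slide mm [ -35.3128 -578.6033   -0.65  ] twist(+) 0.022993210220079163
```

View pics/c6.png

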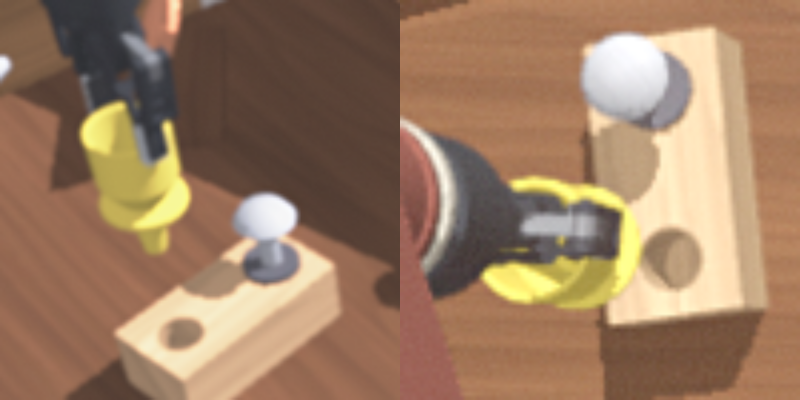

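Emit:
{"name": "apply_moves", "arguments": {
  "slide": [
    [-1,-20,0],
    [-2.5,-40,0],
    [-3,-50,0],
    [-3,-50,0],
    [-3,-50,0],
    [-3,-50,0],
    [-3,-50,0],
    [-3,-50,0],
    [-3,-50,0],
    [-3,-50,0]
  ],
  "twist": [0,0,0,0,0,0,0,0,0,0]
}}

```text
time: 25.95
ee_pos: [0.4671, -0.1484, 0.225]
tcp_rot: [-0.001, 0.0, 1.0, 0.0]
ft_force: [0.9, 0.7, -0.4]
gripper_width: 0.0629
grip_force: 33.2
```

Emit:
{"name": "apply_moves", "arguments": {
  "slide": [
    [-3,-45,0],
    [-3,-35,0],
    [-2,-25,0],
    [-2,-13.6,0],
    [0,0,0],
    [0,0,0]
  ],
  "twist": [0,0,0,0,0,0]
}}

```text
time: 26.7
ee_pos: [0.4785, -0.2637, 0.2257]
tcp_rot: [-0.0, -0.001, 1.0, 0.0]
ft_force: [0.3, 0.5, -1.1]
gripper_width: 0.0631
grip_force: 33.2
```

```bash
python3 st.py 0.4767 -0.2645 0.19 180; cat > fun.py <<'E'
from workcell import env
from h import *
np.set_printoptions(precision=4,suppress=True)
c=env.camera('side');T=env.camera('top')
print('hole',onz(T,(167.5,284.5),.06),onz(c,(193.7,186.9),.06))
for n,k,b in(('side',c,(300,180,480,370)),('top',T,(350,200,460,330))):
    for a,ce,m in blobs(k['pixels'],(22,100,50),(36,255,255),b,20): print(n,a,ce,cv2.boundingRect(cv2.findNonZero(m)))
cv2.imwrite('pics/c7.png',np.hstack([cv2.resize(c['pixels'][220:380,300:460],(400,400)),cv2.resize(T['pixels'][220:320,350:450],(400,400))]))
E
python3 fun.py
```

```text
t 26.7 p [ 0.4785 -0.2637  0.2257] yaw -179.92270887328328 z [-0.0002  0.0006 -1.    ] j [-0.6483  0.0184  1.7055  0.0004  1.4183 -2.2205] F [ 0.2564  0.5083 -1.0875] w 0.06305562106497248 g 33.21385324001312
slide mm [ 1.796  -0.8237 35.7154] twist(+) 0.07729112671671601
hole [0.4417 0.3101 0.06  ] [0.4399 0.3079 0.06  ]
side 125 [448.648 232.872] (442, 224, 16, 16)
side 1639 [380.0714 287.2441] (361, 260, 40, 57)
top 112 [411.2143 280.8125] (403, 274, 18, 12)
```

View pics/c7.png

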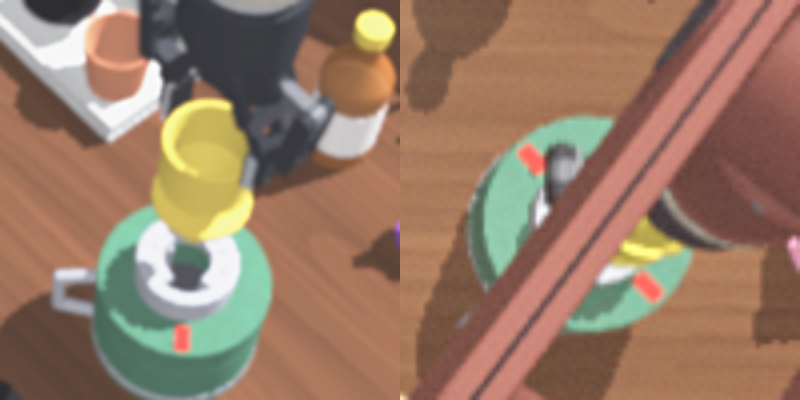

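```bash
cat > fit.py <<'E'
from workcell import env
from h import *
from scipy.optimize import minimize
np.set_printoptions(precision=4,suppress=True)
S=env.camera('side');s=env.observe();p=s['ee_pos']
b=(340,240,420,335)
hsv=cv2.cvtColor(S['pixels'],cv2.COLOR_BGR2HSV)
Y=np.zeros((480,640),np.float32);Y[b[1]:b[3],b[0]:b[2]]=(cv2.inRange(hsv,(20,90,40),(38,255,255))>0)[b[1]:b[3],b[0]:b[2]]
dark=(hsv[...,1]<110)&(hsv[...,2]<150); dark=cv2.dilate(dark.astype(np.uint8),np.ones((3,3)))>0
t=np.linspace(0,2*np.pi,60)
parts=[(.032,.072,.032,.115),(.034,.045,.034,.05),(.016,.05,.032,.072),(.009,0,.016,.045)]
def sil(q):
    m=np.zeros((480*8,640*8),np.uint8)
    for r0,z0,r1,z1 in parts:
        P=np.vstack([np.c_[q[0]+r*np.cos(t),q[1]+r*np.sin(t),q[2]+z+0*t] for r,z in((r0,z0),(r1,z1))])
        cv2.fillConvexPoly(m,cv2.convexHull(np.round((proj(S,P)+.5)*8).astype(np.int32)),1)
    return cv2.resize(m.astype(np.float32),(640,480),interpolation=cv2.INTER_AREA)
def f(q,z):
    m=sil((q[0],q[1],z)); d=np.abs(m-Y); d[(m>Y)&dark]=0; return d.sum()
for dz in(.072,.075,.069):
    z=p[2]-dz
    r=min((minimize(f,p[:2]+o,args=(z,),method='Nelder-Mead',options=dict(initial_simplex=[p[:2]+o,p[:2]+o+[.006,0],p[:2]+o+[0,.006]],xatol=1e-4,maxiter=60)) for o in([0,0],[.004,-.004])),key=lambda r:r.fun)
    print(dz,'funnel',r.x,'minus tcp',r.x-p[:2],r.fun,Y.sum(),f(p[:2],z))
# neck outline: light grey top ring
g=((hsv[...,1]<60)&(hsv[...,2]>110)).astype(np.uint8);g[:310]=0;g[350:]=0;g[:,:350]=0;g[:,400:]=0
n,l,st,ce=cv2.connectedComponentsWithStats(g);i=1+np.argmax(st[1:,4]);print('neck blob',st[i],ce[i])
for cx,cy in((.4765,-.2640),):
    q=proj(S,np.c_[cx+.038*np.cos(t),cy+.038*np.sin(t),.118+0*t]);print('pred rim bbox',q.min(0),q.max(0))
    q=proj(S,np.c_[cx+.038*np.cos(t),cy+.038*np.sin(t),.092+0*t]);print('pred neck foot bbox',q.min(0),q.max(0))
E
python3 fit.py
```

```text
0.072 funnel [ 0.4777 -0.2622] minus tcp [-0.001   0.0016] 117.4375 1732.0 166.20312
0.075 funnel [ 0.4788 -0.2612] minus tcp [0.0001 0.0026] 121.0 1732.0 189.70312
0.069 funnel [ 0.4761 -0.2634] minus tcp [-0.0026  0.0004] 115.484375 1732.0 173.96875
neck blob [ 353  310   44   40 1148] [373.2822 329.6568]
pred rim bbox [354.9123 304.7252] [396.2132 341.0074]
pred neck foot bbox [353.933  311.8277] [394.3289 347.6512]
```

Emit:
{"name": "apply_moves", "arguments": {
  "slide": [
    [1,-1.2,5],
    [0,0,12],
    [0,0,12],
    [0,0,10],
    [0,0,8],
    [0,0,6],
    [0,0,5],
    [0,0,0]
  ],
  "twist": [0,0,0,0,0,0,0,0]
}}

```text
time: 27.85
ee_pos: [0.4773, -0.2658, 0.1675]
tcp_rot: [-0.0, -0.0, 1.0, 0.0]
ft_force: [-1.3, -0.5, -1.2]
gripper_width: 0.063
grip_force: 33.2
```

```bash
python3 st.py 0.4775 -0.265 0.145 180; python3 fit.py | head -3
```

```text
t 27.85 p [ 0.4773 -0.2658  0.1675] yaw -179.97640980955947 z [-0.0004  0.0004 -1.    ] j [-0.6525  0.0622  1.7714  0.      1.3086 -2.2237] F [-1.3051 -0.4636 -1.1853] w 0.06301310237275469 g 33.21799535304308
slide mm [-0.1733  0.8025 22.4533] twist(+) 0.023590190440529568
0.072 funnel [ 0.4756 -0.2637] minus tcp [-0.0019  0.0022] 112.125 1492.0 176.875
0.075 funnel [ 0.4768 -0.2627] minus tcp [-0.0007  0.0033] 109.375 1492.0 181.07812
0.069 funnel [ 0.4741 -0.2648] minus tcp [-0.0034  0.0012] 113.90625 1492.0 184.82812
```

No side contact with the stem 22 mm in; continue.

Emit:
{"name": "apply_moves", "arguments": {
  "slide": [
    [0,0.5,4],
    [0,0,4],
    [0,0,4],
    [0,0,3],
    [0,0,2],
    [0,0,0]
  ],
  "twist": [0,0,0,0,0,0]
}}

```text
time: 28.65
ee_pos: [0.4774, -0.2654, 0.1506]
tcp_rot: [-0.0, -0.0, 1.0, 0.0]
ft_force: [-0.6, 0.3, -1.3]
gripper_width: 0.063
grip_force: 33.2
```

Emit:
{"name": "apply_moves", "arguments": {
  "slide": [
    [0,0,1.5],
    [0,0,1],
    [0,0,1],
    [0,0,0]
  ],
  "twist": [0,0,0,0]
}}

```text
time: 29.15
ee_pos: [0.4774, -0.2654, 0.1472]
tcp_rot: [-0.0, -0.0, 1.0, 0.0]
ft_force: [-0.3, -0.4, -1.1]
gripper_width: 0.0629
grip_force: 33.2
```

Emit:
{"name": "apply_moves", "arguments": {
  "slide": [
    [0,0,1],
    [0,0,0.7],
    [0,0,0.5],
    [0,0,0]
  ],
  "twist": [0,0,0,0]
}}

```text
time: 29.65
ee_pos: [0.4775, -0.2654, 0.1451]
tcp_rot: [0.0, -0.0, 1.0, 0.0]
ft_force: [0.0, -0.3, -0.1]
gripper_width: 0.0631
grip_force: 33.2
```

Emit:
{"name": "apply_moves", "arguments": {
  "slide": [
    [0,0,0.5],
    [0,0,0.5],
    [0,0,0]
  ],
  "twist": [0,0,0]
}}

```text
time: 30.02
ee_pos: [0.4776, -0.2656, 0.145]
tcp_rot: [0.0, -0.0, 1.0, -0.0]
ft_force: [-1.9, 0.6, 4.6]
gripper_width: 0.0629
grip_force: 33.7
```

Emit:
{"name": "apply_moves", "arguments": {
  "slide": [
    [0,0,0.4],
    [0,0,0],
    [0,0,0]
  ],
  "twist": [0,0,0]
}}

```text
time: 30.4
ee_pos: [0.4776, -0.2656, 0.145]
tcp_rot: [0.0, -0.0, 1.0, -0.0]
ft_force: [-3.3, 2.4, 6.8]
gripper_width: 0.0632
grip_force: 33.8
```

Emit:
{"name": "apply_moves", "arguments": {
  "slide": [
    [0,0,0],
    [0,0,0],
    [0,0,0],
    [0,0,0],
    [0,0,0]
  ],
  "twist": [0,0,0,0,0],
  "gripper": 1
}}

```text
time: 31.02
ee_pos: [0.4774, -0.2654, 0.1436]
tcp_rot: [-0.0, -0.0, 1.0, 0.0]
ft_force: [0.1, -0.0, 0.7]
gripper_width: 0.0854
grip_force: 0.0
```

Emit:
{"name": "apply_moves", "arguments": {
  "slide": [
    [0,0,-4],
    [0,0,-8],
    [0,0,-12],
    [0,0,-20],
    [0,0,-30],
    [0,0,-30],
    [0,0,-20],
    [0,0,-10],
    [0,0,0]
  ],
  "twist": [0,0,0,0,0,0,0,0,0]
}}

```text
time: 32.15
ee_pos: [0.4776, -0.2656, 0.2781]
tcp_rot: [0.0, -0.0, 1.0, -0.0]
ft_force: [0.2, 0.4, -0.7]
gripper_width: 0.0856
grip_force: 0.0
```

Emit:
{"name": "apply_moves", "arguments": {
  "slide": [
    [0,20,0],
    [0,40,0],
    [0,50,0],
    [0,50,0],
    [0,50,0],
    [0,50,0],
    [0,40,0],
    [0,20,0],
    [0,0,0]
  ],
  "twist": [0,0,0,0,0,0,0,0,0]
}}

```text
time: 33.28
ee_pos: [0.4761, 0.0567, 0.2765]
tcp_rot: [-0.001, -0.002, 1.0, 0.0]
ft_force: [-0.2, -0.6, 0.6]
gripper_width: 0.0851
grip_force: 0.0
```

```bash
sed -i "s/^for dz.*/p=np.array([.4775,-.2654,.145]);dark[:]=False\nfor dz in(.072,.069,.075):/" fit.py; python3 fit.py; python3 - <<'E'
from workcell import env
from h import *
T=env.camera('top')
for a,ce,m in blobs(T['pixels'],(20,90,40),(38,255,255),(365,240,445,315),30):
    t=np.linspace(0,6.28,60);q=np.vstack([proj(T,np.c_[.4775+r*np.cos(t),-.265+r*np.sin(t),z+0*t]) for r,z in((.032,.188),(.034,.118))])
    print(a,ce,cv2.boundingRect(cv2.findNonZero(m)),q.min(0),q.max(0)-q.min(0))
for n in('top','side'): env.camera(n);print(n,[(d['p'],d['uv']) for d in env.spot_point(n,'cap')],[(d['p'],d['uv']) for d in env.spot_point(n,'funnel')],[(d['p'],d['uv']) for d in env.spot_point(n,'cup')])
c=T;print('pred cap',proj(T,[.632,.047,.005]),'funnel',proj(T,[.4775,-.265,.073]))
E
```

```text
0.072 funnel [ 0.4773 -0.2631] minus tcp [-0.0002  0.0023] 143.609375 1576.0 199.8125
0.069 funnel [ 0.4757 -0.2643] minus tcp [-0.0018  0.0011] 150.546875 1576.0 209.35938
0.075 funnel [ 0.479  -0.2619] minus tcp [0.0015 0.0035] 137.1875 1576.0 231.78125
neck blob [353 310  44  40 501] [371.0898 336.2535]
pred rim bbox [354.9123 304.7252] [396.2132 341.0074]
pred neck foot bbox [353.933  311.8277] [394.3289 347.6512]
758 [403.0171504  273.38126649] (386, 259, 34, 30) [385.31080554 258.17531174] [34.20194525 30.74574172]
top [(0.96, [276.7, 213.4]), (0.93, [377.1, 338.3]), (0.73, [421.8, 201.6]), (0.63, [460.7, 278.6])] [(0.56, [397.6, 276.9]), (0.47, [291.5, 217.2])] [(0.9, [309.5, 223.0])]
side [(0.94, [295.7, 387.1]), (0.75, [436.7, 418.7]), (0.73, [327.6, 224.5]), (0.65, [467.0, 317.1]), (0.27, [367.3, 351.1])] [(0.81, [373.5, 332.4])] [(0.82, [349.3, 255.0]), (0.32, [334.5, 233.1])]
pred cap [[275.78191099 217.63064596]] funnel [[395.98147706 276.04061963]]
```

```bash
python3 -c "
from workcell import env
print(env.hand_in())"
```

```text
the job is handed in; nothing more can be done
None
```

The job is handed in (no verdict came back): the cap was turned to the marks, lifted out and stands upright in the tray's free end beside the cup. The funnel is in the canister's neck; its height and a final top-view check match a fully seated collar. Robot time was about 33 s.

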